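Show the hidden filter gauge to the phone with an inspection mirror

ROBOT

A 6-joint arm with a two-finger parallel gripper is mounted at the origin on the work surface. World frame = base frame: x ahead of the robot, y to its left, z up, the work surface at z = 0. Lengths are in m, angles in degrees, forces in N, time in s.
With the tool pointing down it reaches from about 0.3 to 0.75 m from the base axis. Payload 8.5 kg.
Tool frame: the origin (TCP) lies at the very end of the fingers, on their centre line; the grasp point (between the pads) lies 19 mm behind it (hold_point_z is the distance from the TCP to the grasp point, in m); z points along the fingers, y is the direction in which the jaws open and shut (so a half turn about z gives the same grasp; the last joint's range is limited). The gripper opens to 85 mm and grips with 20 to 120 N. Pads are 22 mm wide; open, the fingers measure 114 mm over their backs; the gripper's body (76 mm by 85 mm) begins 54 mm behind the grasp point. The pads swing forward as they close: fully open they stand 13 mm farther back than shut.
Start: joints at [53.554, 21.807, 74.336, -0, 83.858, -12.336], TCP at [0.225, 0.502, 0.231] pointing down, gripper open.
Joint ranges: [-178.18, 178.18], [-50.72, 133.34], [12.68, 142.11], [-81.47, 261.47], [9.98, 163.14], [-165.26, 165.26]. Speed limits (degrees/s): [136.94, 136.94, 180, 180, 180, 180].

INTERFACE

Orientations are given as a 3x3 rotation matrix whose columns are the frame's x, y, z axes.
In Python, from rig import observe, get_image, close_job, hold_point_z gives the robot as it stands. The module is installed in compiled form; this text tells all that it offers.
- The arm moves only by the tool jog_arm, never from a script. Its arguments are lists of equal length, an entry for each row: "travel": the shift along the world's x, y, z in m, a list of three; "dr": the turn, a rotation vector about the world's x, y, z in rad, a list of three. In form: {"travel": [[x, y, z], ...], "dr": [[rx, ry, rz], ...]}. A call has 1 to 20 rows; each row shifts and turns the commanded pose from where the row before left it; what a row does not reach is not made up. A row lasts 1/12 s, in which the tool goes at most 41.7 mm and 7.16 degrees, less where a joint would pass 70% of its speed; a pose out of reach is approached as far as the arm can. A call with a gripper value outside its range is refused whole. "jaw" is the finger opening in m, from 0 to 0.0854, set as the call begins (left out, the last holds). The fingers move at their own pace and stop on an object; "newtons" is the grip in N (left out, the last holds). Time passes only in rows, so rows that do not move let the fingers close. It gives the time, the measured TCP pose, the force and the opening at its end, in the units of the state.
- observe(): the state, without advancing time (a new reading comes with each control period).
- get_image(name): name is "scene" or "side" or "wrist"; returns a dict with "color" (480x640x3 uint8, red, green, blue), "fovy" (degrees; the focal length in pixels is half the picture's height over the tangent of half this angle, whatever the lens; pixels are square), "cx", "cy" (the principal point, pixels), "R" (3x3) and "t" (3): a world point X has camera coordinates R X + t. Camera axes: x right, y down, z forward; pixel columns grow to the right and rows downward; lengths in m; the calibration is good to about 2 mm. A picture is of the moment at which its call begins. There is no depth.
- close_job(): hands the job in, once; it reports no verdict.
The state is a dict: "time_s": time; "q": joint angles; "qvel": joint speeds; "joint_efforts": joint torques, N m; "position": TCP position; "tool_rot": TCP orientation; "ft_force": force on the tool from outside, world axes, zero at the start; "wrist_torque": the same for the moment, N m; "grip_width": finger opening in m.
Only numpy, scipy, OpenCV 4.12 (cv2) and the standard library are available. Lean on these libraries where they do the work, as an engineer would, in place of code of your own. Each camera call takes 0.05 s, during which the arm holds its last target.

TASK

The pressure gauge on the water filter faces away from the phone that films it, so pick up the inspection mirror by its grip, lightly (squeeze the hollow plastic with less than 40 N) and with no finger on the glass head, and hold it up straight in front of the dial and in the middle of the phone's picture, glass upright and angled so that the phone sees the dial square-on in it. Keep it still there for a couple of seconds and finish while still holding it; do not bump the glass, the filter or the phone, and leave everything else on the bench as it is.

Things in the scene. Friction and masses are not known exactly. Their poses are not given: they have to be found in the camera images.
- mirror_grip (a point): grip of the inspection mirror: black, ribbed, straight, 20 wide, 22 high, hollow plastic that cracks if squeezed hard. This point is in the middle of its width and height, near the balance point, 11 mm above the bench at the start; the grip reaches 85 mm behind it (-x) and 40 mm ahead. +x runs along the grip to the glass and is also the way the glass looks, z is up
- mirror: the whole inspection mirror, lying on the bench, 0.15 kg, 213 mm long: grip, thin chromed rod with a stiff double ball joint, and a framed glass standing upright across the end, looking away from the grip. Origin on the grip's underside, 11 mm below the grip point; same axes
- mirror_head: the mirror's head: chromed frame 86 wide, 66 high, 6 thick round the glass, rigid with the grip; same origin and axes as mirror
- glass (a point): centre of the mirror glass (80 wide, 60 high), 128 mm ahead (+x) of the grip point and 22 mm above it; +x is the way the glass looks, square to it
- filter_unit: bench water filter, fixed: white base plate, white filter head on a clear bowl (220 high), copper pipes 185 above the bench, lever valve, and the gauge on the pipe's end away from the valve. Origin on the bench 200 mm straight in front of the dial, axes as the dial; it reaches from the dial 435 mm back (+x) and 65 mm to either side
- dial (a point): centre of the gauge's round white dial (60 across, chromed case 68 across), 185 mm above the bench; the dial looks level along its own -x, so a glass straight in front of it lies on its -x axis; y level, z up
- phone: phone (150 x 74) held lengthwise in a mini tripod, fixed, 210 mm high; it stands beside and behind the gauge and looks past it, level, at the space before the dial. Origin on the bench under the point it is aimed at, 380 mm in front of the lens; axes as the lens
- lens (a point): the phone's camera lens, in the rear upper corner nearest the gauge, 55 mm sideways from the phone's middle, 185 mm above the bench; it looks level along its own -x, the middle of its picture. Lens axis and dial axis cross 160 to 220 mm before the dial at 0.5 to 0.8 rad: the glass centre belongs there, looking midway between the directions to lens and dial
- spray_bottle: clear spray bottle, 245 high, bystander; origin under its middle
- lint_roller: lint roller lying down, mint handle, 230 long, bystander; origin on the bench under its middle
- jar: white ceramic jar with screw-top lid, 92 wide, 98 high, bystander; origin under its middle
- dustpan: grey dustpan, about 325 x 220, bystander; origin under its middle
- wrench: wrench, 180 long, lying, bystander
- brush: hand brush, lying, bystander
- cartridge: white spare filter cartridge standing up, 64 wide, 125 high, bystander; origin under its middle
Things that resemble listed ones, but are neither listed nor needed, are in the scene too. Of the things like the mirror, leave any that is pink; of the rest the smaller one is meant.

How it is judged (in metres and radians):
On the way, in this order (a step that is already met when the one before it is completed fails the run):
1. the mirror is lifted clear of the bench in the fingers (height (world z) of mirror_grip above 0.06 m and contact force between mirror and the fingers above 1 N), for 0.2 s.
2. the mirror is held still where the phone sees the dial square-on in the middle of its picture (contact force between mirror and the fingers above 1 N and contact force between mirror and filter_unit below 0.3 N and contact force between mirror and phone below 0.3 N and height (world z) of mirror_grip above 0.11 m and y of glass in the frame of lens between -0.02 and 0.02 m and z of glass in the frame of lens between -0.015 and 0.015 m and y of glass in the frame of dial between -0.02 and 0.02 m and z of glass in the frame of dial between -0.015 and 0.015 m and x of each of lens, dial in the frame of glass above 0.1 m and ((angle between the x axis of glass and the x axis of lens, either way round between 0.14 and 0.18 rad and angle between the x axis of glass and the x axis of dial, either way round between 0.01 and 0.31 rad) or (angle between the x axis of glass and the x axis of lens, either way round between 0.18 and 0.22 rad and angle between the x axis of glass and the x axis of dial, either way round between 0.05 and 0.35 rad) or (angle between the x axis of glass and the x axis of lens, either way round between 0.22 and 0.26 rad and angle between the x axis of glass and the x axis of dial, either way round between 0.09 and 0.39 rad) or (angle between the x axis of glass and the x axis of lens, either way round between 0.26 and 0.3 rad and angle between the x axis of glass and the x axis of dial, either way round between 0.13 and 0.43 rad) or (angle between the x axis of glass and the x axis of lens, either way round between 0.3 and 0.34 rad and angle between the x axis of glass and the x axis of dial, either way round between 0.17 and 0.47 rad) or (angle between the x axis of glass and the x axis of lens, either way round between 0.34 and 0.38 rad and angle between the x axis of glass and the x axis of dial, either way round between 0.21 and 0.51 rad) or (angle between the x axis of glass and the x axis of lens, either way round between 0.38 and 0.42 rad and angle between the x axis of glass and the x axis of dial, either way round between 0.25 and 0.55 rad) or (angle between the x axis of glass and the x axis of lens, either way round between 0.42 and 0.46 rad and angle between the x axis of glass and the x axis of dial, either way round between 0.29 and 0.59 rad) or (angle between the x axis of glass and the x axis of lens, either way round between 0.46 and 0.5 rad and angle between the x axis of glass and the x axis of dial, either way round between 0.33 and 0.63 rad) or (angle between the x axis of glass and the x axis of lens, either way round between 0.5 and 0.54 rad and angle between the x axis of glass and the x axis of dial, either way round between 0.37 and 0.67 rad)) and angle between glass's own x axis and vertical between 1.5158 and 1.6258 rad and linear speed of mirror below 0.02 m/s and angular speed of mirror below 0.1 rad/s), for 1.5 s.
At the end, for the whole second after the job is handed in: Mirror held still in the fingers alone; glass centre within 20 mm sideways and 15 mm in height of both the lens axis and the dial axis, glass upright within 0.055 rad, facing both and turned within 0.065 rad of midway between them, so the phone sees the dial (all of step 2); the arm keeps its last pose, push and grip.
It fails at once if the mirror is squeezed hard (over 45 N on each side) (contact force between mirror and the fingers above 90 N).
It fails at once if fingers press on the glass head (contact force between mirror_head and the fingers above 1 N).
It fails at once if the glass head is knocked (over 8 N) (contact force between mirror_head and anything else above 8 N).
It fails at once if the filter or the phone is bumped (over 3 N) (contact force between any of filter_unit, phone and anything else above 3 N).
It fails at once if another thing on the bench is moved more than 30 mm (distance of any of spray_bottle, lint_roller, jar, dustpan, wrench, brush, cartridge from where it was at the start of the episode above 0.03 m).
It also fails if it takes over 45 s, if anything falls off the work surface, if the arm or the gripper's body presses on something with over 40 N, if the wrist force passes 120 N, or if a joint passes its speed limit or range.

## Working session

There is one attempt and no reset: what is moved stays moved. The work goes in short steps, Python scripts to look and compute and a tool call to move; the robot and the scene stay as the last step left them, time stands still between calls to the robot, and variables do not carry over. Pictures are saved under pics/ and viewed, and the job is handed in when it is done.

Besides the shell and the picture viewer there is one more tool, called by a JSON object that holds its "api" and its "payload", one argument or row to a line. jog_arm: Moves the arm, as the interface text tells. Its arguments: {"type":"object","properties":{"travel":{"type":"array"},"dr":{"type":"array"},"jaw":{"type":"number"},"newtons":{"type":"number"}},"required":["travel","dr"]}

```bash
mkdir -p pics; cat > h.py <<'E'
import numpy as np, cv2, pickle
from rig import *
def snap(n,tag):
    d=get_image(n); cv2.imwrite(f'pics/{tag}.png',d['color'][:,:,::-1]); pickle.dump(d,open(f'pics/{tag}.pkl','wb')); return d
def K(d):
    f=240/np.tan(np.radians(d['fovy'])/2); return np.array([[f,0,d['cx']],[0,f,d['cy']],[0,0,1]])
def load(tag): return pickle.load(open(f'pics/{tag}.pkl','rb'))
def onz(d,u,v,z):
    R=np.array(d['R']);t=np.array(d['t']);r=R.T@np.linalg.inv(K(d))@[u,v,1];c=-R.T@t
    return c+r*(z-c[2])/r[2]
def proj(d,X):
    p=K(d)@(np.array(d['R'])@np.array(X)+np.array(d['t']));return p[:2]/p[2]
def tri(obs):
    A=[];b=[]
    for d,u,v in obs:
        R=np.array(d['R']);t=np.array(d['t']);r=R.T@np.linalg.inv(K(d))@[u,v,1];r/=np.linalg.norm(r);c=-R.T@t
        P=np.eye(3)-np.outer(r,r);A.append(P);b.append(P@c)
    A=np.vstack(A);b=np.hstack(b);x=np.linalg.lstsq(A,b,rcond=None)[0]
    return x,np.linalg.norm(A@x-b)
E
python3 - <<'E'
from h import *
for n in ['scene','side','wrist']:
    d=snap(n,n+'0'); print(n,d['fovy'],-np.array(d['R']).T@np.array(d['t']))
print(observe())
E
```

```text
scene 46.45282988982955 [ 1.43021737 -0.86335991  1.65776767]
side 46.936622574357926 [0.39275231 1.22208783 1.18612707]
wrist 71.3691181314936 [0.16543255 0.52936694 0.37322094]
{'time_s': 0.15, 'q': array([ 5.35544269e+01,  2.18325855e+01,  7.43705404e+01, -7.74663069e-04,
        8.38592444e+01, -1.23360810e+01]), 'qvel': array([ 0.04166165, -0.13460745, -0.22692264,  0.03658116,  0.06350992,
        0.05449156]), 'joint_efforts': array([ 1.94517102e-03, -4.48624170e+01, -2.31343853e+01, -1.73130720e-04,
        3.78342564e-03,  3.89104727e-06]), 'position': array([0.22454131, 0.5018398 , 0.23087423]), 'tool_rot': array([[-9.12767041e-01,  4.08480017e-01, -6.35858951e-04],
       [ 4.08480453e-01,  9.12766640e-01, -8.83652220e-04],
       [ 2.19436564e-04, -1.06630457e-03, -9.99999407e-01]]), 'ft_force': array([ 0.05074419, -1.48326481, -0.67933852]), 'wrist_torque': array([-0.01550092,  0.01738397, -0.07609063]), 'grip_width': 0.08549708467278946}
```

View pics/scene0.png

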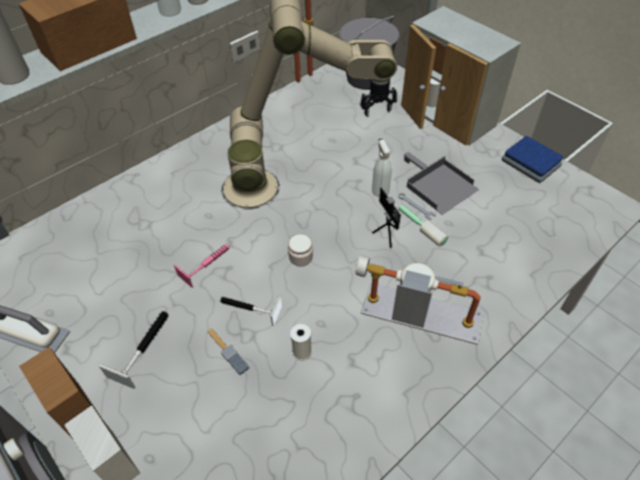

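View pics/side0.png

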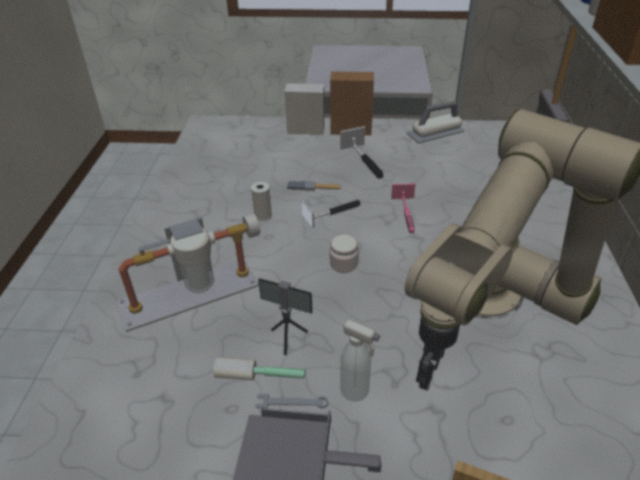

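View pics/wrist0.png

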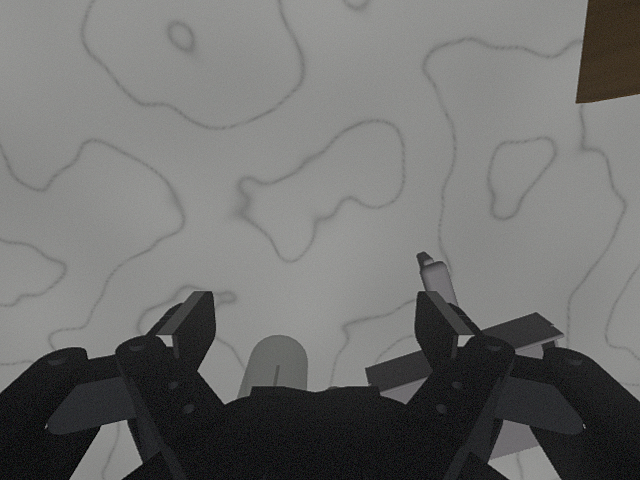

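Candidates: black mirror at scene (250,305), black mirror at (140,350), which looks larger, and a pink one at (200,265). I exclude the pink one. Next I check the size of the two black ones in close crops.

```bash
python3 - <<'E'
import cv2
def c(n,x0,y0,x1,y1,o):
    i=cv2.imread(f'pics/{n}.png')[y0:y1,x0:x1]; s=min(800/(x1-x0),600/(y1-y0)); cv2.imwrite(f'pics/{o}.png',cv2.resize(i,None,fx=s,fy=s,interpolation=cv2.INTER_CUBIC)); print(o,s)
c('scene0',90,230,310,395,'c1')
c('scene0',340,180,500,300,'c1b')
c('scene0',340,240,500,360,'c2')
c('side0',270,110,430,230,'c3')
c('side0',110,200,340,372,'c4')
E
```

```text
c1 3.6363636363636362
c1b 5.0
c2 5.0
c3 5.0
c4 3.4782608695652173
```

View pics/c1.png

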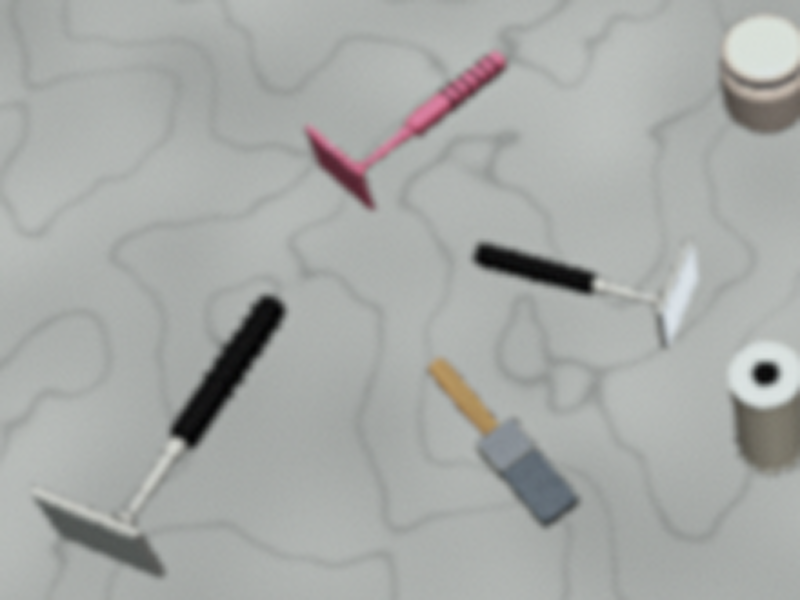

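View pics/c1b.png

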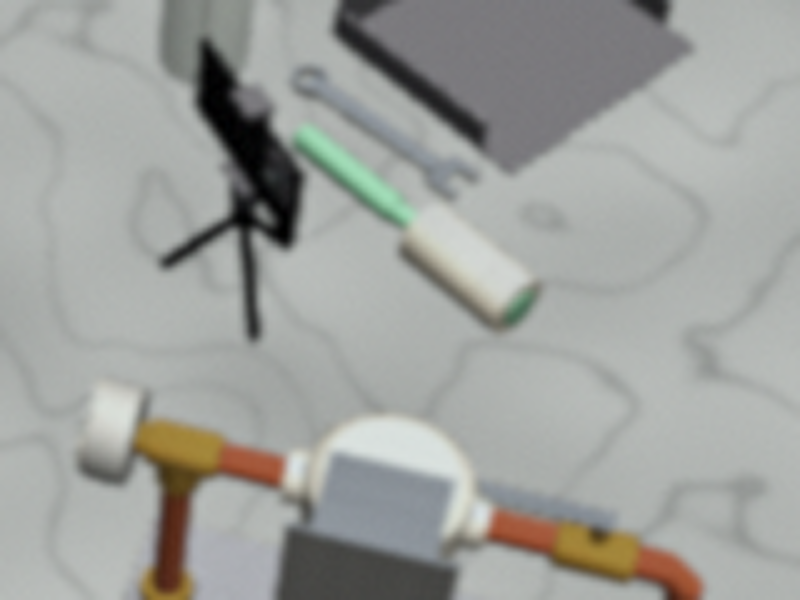

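View pics/c2.png

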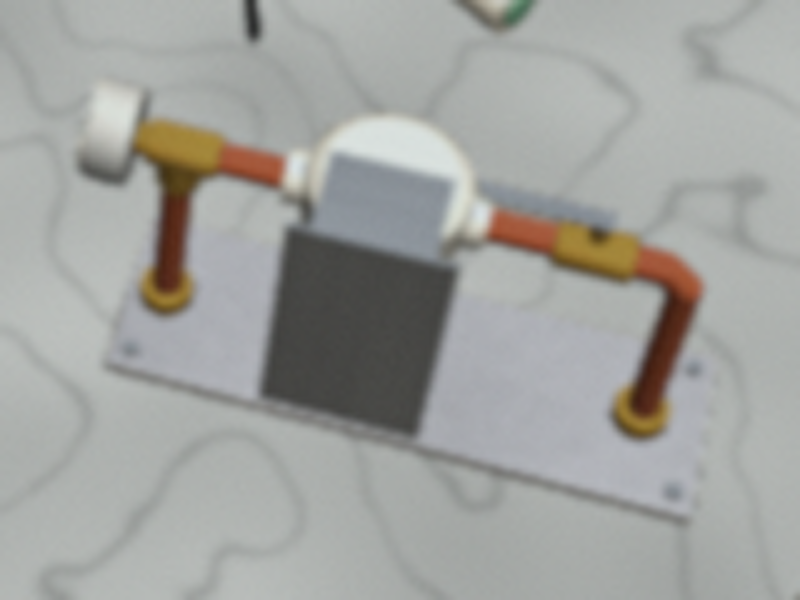

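View pics/c3.png

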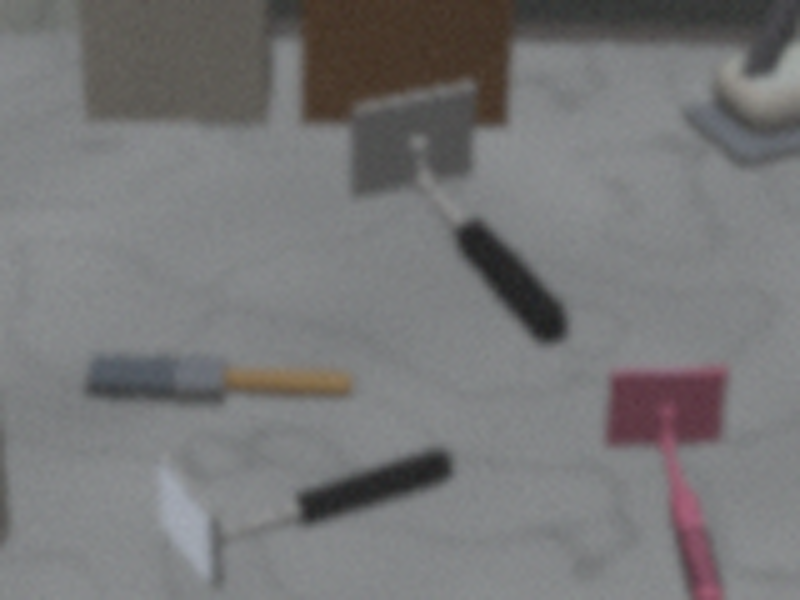

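View pics/c4.png

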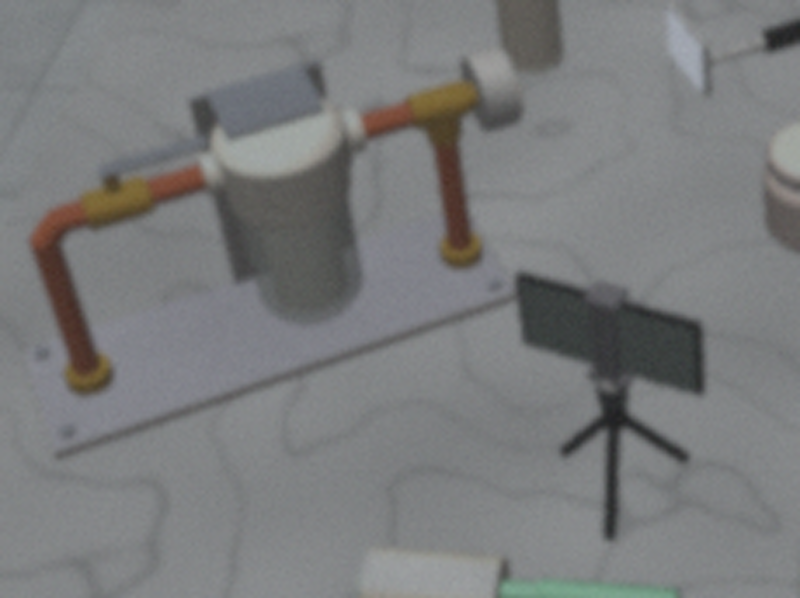

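```bash
cat > m.py <<'E'
from h import *
s=load('scene0');d=load('side0')
c2=lambda u,v:(u/5+340,v/5+240); c1b=lambda u,v:(u/5+340,v/5+180); c4=lambda u,v:(u/3.47826+110,v/3.47826+200)
c1=lambda u,v:(u/3.63636+90,v/3.63636+230); c3=lambda u,v:(u/5+270,v/5+110)
np.set_printoptions(precision=4,suppress=True)
def an(a,b): v=b-a; return np.degrees(np.arctan2(v[1],v[0])),np.linalg.norm(v[:2])
# plate
a=onz(s,*c2(108,365),.0);b=onz(s,*c2(690,520),.0);print('plate scene',a,b,an(a,b))
a=onz(d,*c4(55,457),.0);b=onz(d,*c4(515,298),.0);print('plate side',a,b,an(b,a))
a=onz(s,*c2(150,145),.185);b=onz(s,*c2(640,256),.185);print('pipe scene',a,b,an(a,b))
a=onz(d,*c4(465,97),.185);b=onz(d,*c4(90,205),.185);print('pipe side',a,b,an(a,b))
print('gauge face scene',onz(s,*c2(92,130),.185),'side',onz(d,*c4(512,90),.185))
for n,p,q in [('TL',(300,178),(517,272)),('TR',(203,38),(703,322)),('BL',(292,248),(522,342)),('BR',(198,100),(703,392))]:
    print(n,tri([(s,*c1b(*p)),(d,*c4(*q))]))
for n,p,q,z in [('tail',(478,252),(448,462),.013),('front',(592,284),(303,508),.013)]:
    print(n,onz(s,*c1(*p),z),onz(d,*c3(*q),z))
for n,p in [('big tail',(270,302)),('big front',(183,436))]: print(n,onz(s,*c1(*p),.013))
for n,p in [('headtop far',(693,246)),('headbot near',(665,345)),('headtop near',(660,300))]: print(n,onz(s,*c1(*p),.066 if 'top' in n else 0))
print('jar',onz(s,300,262,0),'cart',onz(s,302,353,0),'brush',onz(s,210,331,0.01),onz(s,243,370,0.01))
print('bottle',onz(s,383,190,0))
E
python3 m.py
```

```text
plate scene [ 0.7451 -0.0872  0.    ] [1.089  0.1125 0.    ] (np.float64(30.143030400710938), np.float64(0.3976508272690477))
plate side [1.0268 0.2188 0.    ] [0.6825 0.02   0.    ] (np.float64(30.009557664803694), np.float64(0.3976134452977113))
pipe scene [ 0.7209 -0.0361  0.185 ] [0.9899 0.1294 0.185 ] (np.float64(31.611017843253524), np.float64(0.3158727725098074))
pipe side [ 0.7157 -0.0301  0.185 ] [0.9872 0.1186 0.185 ] (np.float64(28.693766729627765), np.float64(0.3095682164259555))
gauge face scene [ 0.6867 -0.0554  0.185 ] side [ 0.6776 -0.0412  0.185 ]
TL (array([0.6362, 0.1956, 0.2004]), np.float64(2.3038768270785072e-05))
TR (array([0.4949, 0.2432, 0.2013]), np.float64(0.001398423937356844))
BL (array([0.6385, 0.1957, 0.1266]), np.float64(0.0006865099958565673))
BR (array([0.4951, 0.2465, 0.1324]), np.float64(0.0008705852476776943))
tail [ 0.3797 -0.4164  0.013 ] [ 0.3764 -0.4111  0.013 ]
front [ 0.4829 -0.3571  0.013 ] [ 0.4786 -0.351   0.013 ]
big tail [ 0.2924 -0.5955  0.013 ]
big front [ 0.3613 -0.7298  0.013 ]
headtop far [ 0.544  -0.2782  0.066 ]
headbot near [ 0.5751 -0.3435  0.    ]
headtop near [ 0.5691 -0.3379  0.066 ]
jar [ 0.4339 -0.1006  0.    ] cart [ 0.7224 -0.3393  0.    ] brush [ 0.4558 -0.5183  0.01  ] [ 0.6452 -0.5217  0.01  ]
bottle [0.3832 0.3936 0.    ]
```

The target is the black mirror at scene (250,305). Its grip measures about 0.12 m against about 0.15 m for the other black one, so it is the smaller. I travel over to it now.

{"api": "jog_arm", "payload": {
  "travel": [
    [0.004, -0.015, 0.01],
    [0.008, -0.03, 0.015],
    [0.008, -0.035, 0.015],
    [0.008, -0.035, 0.01],
    [0.008, -0.035, 0],
    [0.008, -0.035, 0],
    [0.008, -0.035, 0],
    [0.008, -0.035, 0],
    [0.008, -0.035, 0],
    [0.008, -0.035, 0],
    [0.008, -0.035, 0],
    [0.008, -0.035, 0],
    [0.008, -0.035, 0],
    [0.008, -0.035, 0],
    [0.008, -0.035, 0],
    [0.008, -0.035, 0],
    [0.008, -0.035, 0],
    [0.008, -0.035, 0],
    [0.008, -0.035, 0],
    [0.008, -0.035, 0]
  ],
  "dr": [
    [0, 0, -0.05],
    [0, 0, -0.09],
    [0, 0, -0.09],
    [0, 0, -0.09],
    [0, 0, -0.09],
    [0, 0, -0.09],
    [0, 0, -0.09],
    [0, 0, -0.09],
    [0, 0, -0.09],
    [0, 0, -0.09],
    [0, 0, -0.09],
    [0, 0, -0.09],
    [0, 0, -0.09],
    [0, 0, -0.09],
    [0, 0, -0.09],
    [0, 0, -0.09],
    [0, 0, -0.09],
    [0, 0, -0.09],
    [0, 0, -0.09],
    [0, 0, -0.09]
  ]
}}

```text
time_s: 1.82
position: [0.3805, -0.1749, 0.2812]
tool_rot: [[0.577, 0.817, -0.0], [0.817, -0.577, 0.0], [0.0, -0.0, -1.0]]
ft_force: [0.9, 0.3, 0.9]
grip_width: 0.085
```

{"api": "jog_arm", "payload": {
  "travel": [
    [0.01, -0.03, -0.01],
    [0.01, -0.03, -0.01],
    [0.01, -0.03, -0.01],
    [0.01, -0.03, -0.01],
    [0.01, -0.03, -0.01],
    [0.01, -0.03, -0.01],
    [0.008, -0.013, -0.01],
    [0, -0.005, -0.01],
    [0, 0, 0],
    [0, 0, 0]
  ],
  "dr": [
    [0, 0, -0.06],
    [0, 0, -0.06],
    [0, 0, -0.06],
    [0, 0, -0.06],
    [0, 0, -0.06],
    [0, 0, -0.06],
    [0, 0, -0.05],
    [0, 0, -0.03],
    [0, 0, 0],
    [0, 0, 0]
  ]
}}

```text
time_s: 2.65
position: [0.4482, -0.3702, 0.201]
tool_rot: [[0.867, 0.499, -0.001], [0.499, -0.867, 0.001], [-0.0, -0.002, -1.0]]
ft_force: [-0.0, 0.6, -0.4]
grip_width: 0.0855
```

```bash
python3 - <<'E'
from h import *
d=snap('wrist','w1'); print(-d['R'].T@d['t'],observe()['position'])
for X in [(.449,-.373,.013),(.56,-.309,.033),(.378,-.414,.013)]: print(proj(d,X))
E
```

```text
[ 0.50647088 -0.3370048   0.34335882] [ 0.44843913 -0.37007258  0.2018242 ]
[317.73130127 219.94584573]
[318.10730182  76.61678228]
[317.67776787 295.06272814]
```

View pics/w1.png

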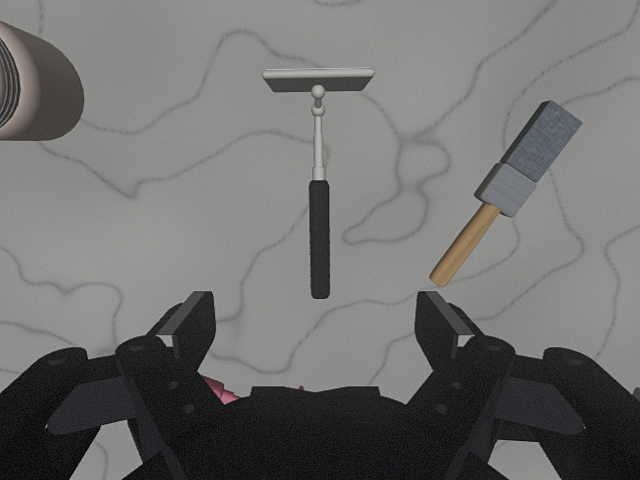

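The wrist picture shows the black mirror nearly aligned: grip front at (319,181), tail at (320,297), head top edge from (263,73) to (374,70).

```bash
python3 - <<'E'
from h import *
np.set_printoptions(precision=4,suppress=True)
d=load('w1')
a=onz(d,319,181,.014);b=onz(d,320,297,.014);print('front',a,'tail',b,np.linalg.norm(a-b))
v=a-b;print(np.degrees(np.arctan2(v[1],v[0])))
u=v/np.linalg.norm(v);print('grip from front',a-.04*u,'from tail',b+.085*u)
l=onz(d,263,73,.066);r=onz(d,374,70,.066);w=l-r;print('head',l,r,np.linalg.norm(w),np.degrees(np.arctan2(w[1],w[0]))-90,(l+r)/2)
print(observe()['tool_rot'],observe()['position'])
E
```

```text
front [ 0.4832 -0.3546  0.014 ] tail [ 0.3777 -0.417   0.014 ] 0.12263958534998319
30.60157024277862
grip from front [ 0.4488 -0.375   0.014 ] from tail [ 0.4508 -0.3738  0.014 ]
head [ 0.5357 -0.2745  0.066 ] [ 0.5793 -0.3463  0.066 ] 0.08395938609392678 31.307493749989547 [ 0.5575 -0.3104  0.066 ]
[[ 0.8666  0.499  -0.    ]
 [ 0.499  -0.8666  0.0002]
 [ 0.0001 -0.0002 -1.    ]] [ 0.4484 -0.3701  0.2018]
```

{"api": "jog_arm", "payload": {
  "travel": [
    [0.0015, -0.0043, -0.015],
    [0, 0, -0.03],
    [0, 0, -0.03],
    [0, 0, -0.03],
    [0, 0, -0.03],
    [0, 0, -0.02],
    [0, 0, -0.015],
    [0, 0, -0.01],
    [0, 0, -0.008],
    [0, 0, -0.005],
    [0, 0, 0],
    [0, 0, 0]
  ],
  "dr": [
    [0, 0, 0.015],
    [0, 0, 0],
    [0, 0, 0],
    [0, 0, 0],
    [0, 0, 0],
    [0, 0, 0],
    [0, 0, 0],
    [0, 0, 0],
    [0, 0, 0],
    [0, 0, 0],
    [0, 0, 0],
    [0, 0, 0]
  ],
  "jaw": 0.05,
  "newtons": 28
}}

```text
time_s: 3.7
position: [0.4504, -0.3755, 0.0091]
tool_rot: [[0.86, 0.511, 0.001], [0.511, -0.86, -0.001], [0.0, 0.001, -1.0]]
ft_force: [-0.5, -0.0, 0.9]
grip_width: 0.0498
```

```bash
python3 - <<'E'
from h import *
snap('wrist','w2');o=observe();print(o['position'],o['tool_rot'],o['grip_width'])
E
```

```text
[ 0.45049398 -0.37559503  0.00923311] [[ 8.59762599e-01  5.10692933e-01  1.00062231e-03]
 [ 5.10693858e-01 -8.59761768e-01 -1.21885000e-03]
 [ 2.37838729e-04  1.55893331e-03 -9.99998757e-01]] 0.05000727195734632
```

View pics/w2.png

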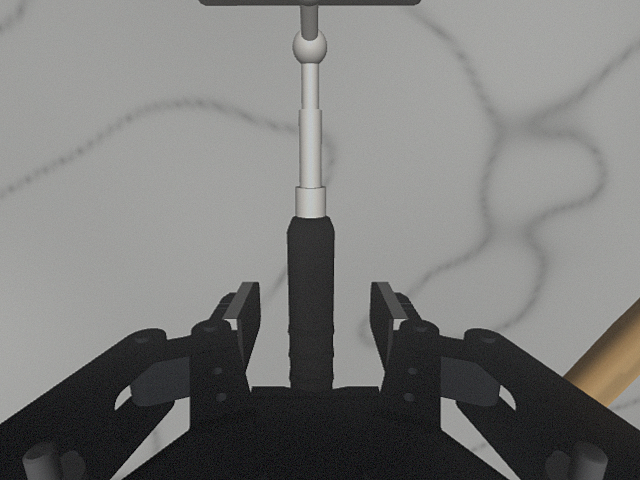

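The grip sits centred between the jaws (grip at column 311, jaw middle at 315). I lower 5 mm and close gently.

{"api": "jog_arm", "payload": {
  "travel": [
    [0, 0, -0.003],
    [0, 0, -0.002],
    [0, 0, 0]
  ],
  "dr": [
    [0, 0, 0],
    [0, 0, 0],
    [0, 0, 0]
  ]
}}

```text
time_s: 4.0
position: [0.4501, -0.3752, 0.0032]
tool_rot: [[0.86, 0.511, -0.0], [0.511, -0.86, 0.0], [-0.0, -0.0, -1.0]]
ft_force: [-0.4, 1.1, 0.7]
grip_width: 0.0502
```

{"api": "jog_arm", "payload": {
  "travel": [
    [0, 0, 0],
    [0, 0, 0],
    [0, 0, 0],
    [0, 0, 0],
    [0, 0, 0],
    [0, 0, 0],
    [0, 0, 0]
  ],
  "dr": [
    [0, 0, 0],
    [0, 0, 0],
    [0, 0, 0],
    [0, 0, 0],
    [0, 0, 0],
    [0, 0, 0],
    [0, 0, 0]
  ],
  "jaw": 0.01,
  "newtons": 28
}}

```text
time_s: 4.58
position: [0.4502, -0.3754, 0.0035]
tool_rot: [[0.86, 0.511, 0.0], [0.511, -0.86, -0.0], [0.0, 0.0, -1.0]]
ft_force: [-1.0, 0.6, 2.5]
grip_width: 0.0193
```

{"api": "jog_arm", "payload": {
  "travel": [
    [0, 0, 0.005],
    [0, 0, 0.01],
    [0, 0, 0.015],
    [0, 0, 0.02],
    [0, 0, 0.02],
    [0, 0, 0.02],
    [0, 0, 0.015],
    [0, 0, 0.01],
    [0, 0, 0],
    [0, 0, 0],
    [0, 0, 0]
  ],
  "dr": [
    [0, 0, 0],
    [0, 0, 0],
    [0, 0, 0],
    [0, 0, 0],
    [0, 0, 0],
    [0, 0, 0],
    [0, 0, 0],
    [0, 0, 0],
    [0, 0, 0],
    [0, 0, 0],
    [0, 0, 0]
  ]
}}

```text
time_s: 5.5
position: [0.4498, -0.3749, 0.1173]
tool_rot: [[0.86, 0.51, -0.001], [0.51, -0.86, 0.002], [-0.0, -0.002, -1.0]]
ft_force: [-0.4, -0.9, -1.6]
grip_width: 0.0197
```

```bash
python3 - <<'E'
from h import *
snap('wrist','w3');snap('scene','s3');snap('side','d3');o=observe();print(o['position'],o['grip_width'],o['ft_force'])
E
```

```text
[ 0.44989718 -0.37500251  0.11731107] 0.01944332251241436 [ 0.080981    0.16326197 -2.422632  ]
```

View pics/w3.png

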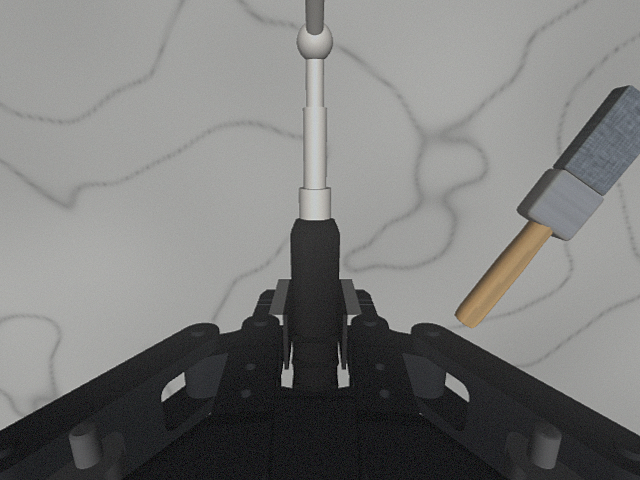

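View pics/d3.png

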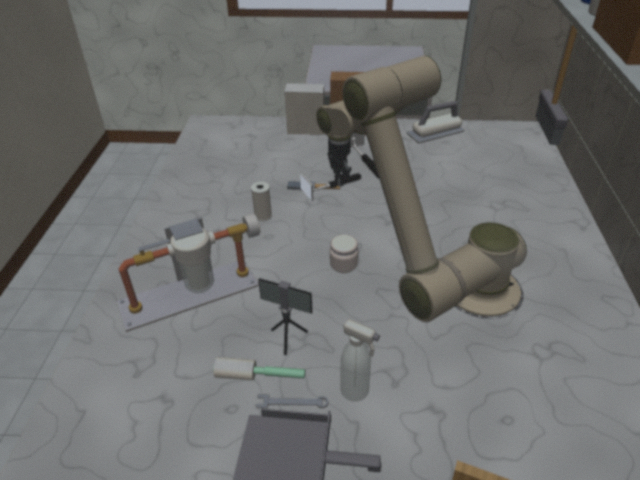

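The mirror is off the bench and level: grip front at (315,218) and ball at (315,42), so the rod lies along tool x. Next I refine the phone and dial poses with enlarged averaged crops.

```bash
python3 - <<'E'
from h import *
S=[load('scene0')['color'],load('s3')['color']];D=[load('side0')['color'],load('d3')['color']]
for i in range(4):
    S.append(snap('scene','sx')['color']);D.append(snap('side','dx')['color'])
S=np.mean(S,0);D=np.mean(D,0)
np.save('S.npy',S);np.save('D.npy',D)
def c(i,x0,y0,s,w,h,o):
    cv2.imwrite(f'pics/{o}.png',cv2.resize(i[y0:y0+h,x0:x0+w,::-1].astype(np.float32),None,fx=s,fy=s,interpolation=cv2.INTER_CUBIC).clip(0,255))
c(S,370,180,10,40,60,'f1');c(D,250,268,10,70,60,'f2');c(S,350,250,10,50,40,'f3');c(D,220,205,10,50,40,'f4')
E
```

```text
[ WARN:0@6.667] global loadsave.cpp:1063 imwrite_ Unsupported depth image for selected encoder is fallbacked to CV_8U.
```

View pics/f1.png

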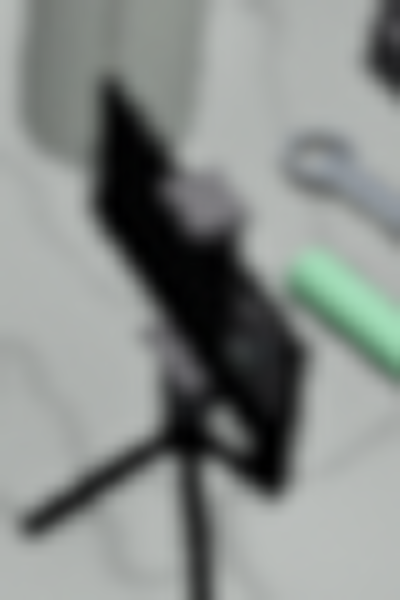

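View pics/f2.png

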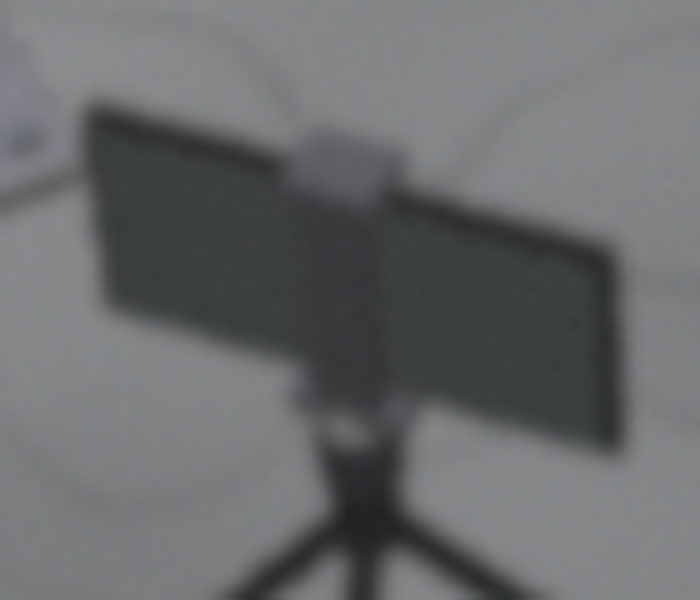

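View pics/f3.png

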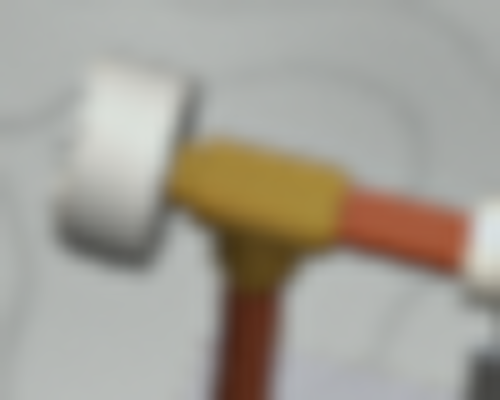

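View pics/f4.png

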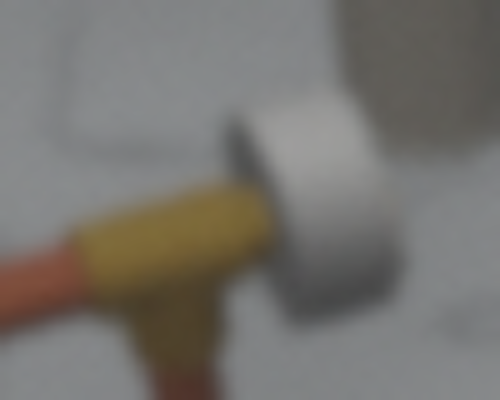

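```bash
cat > fit.py <<'E'
from h import *
from scipy.optimize import least_squares
np.set_printoptions(precision=4,suppress=True)
s=load('scene0');d=load('side0')
side={(-1,-1):(258.8,278.0),(1,-1):(311.5,292.0),(1,1):(312.2,313.7),(-1,1):(260.8,298.5)}
sc={(-.7,-1):(380.8,187.0),(1,-.5):(400.5,214.5),(1,1.3):(398,229.7),(-1,.3):(379.2,201.5)}
# plus half pixel: crops with cv2.resize -> px = u/10+x0-0.45
def box(p,T=.0085):
    cx,cy,yaw,zc=p;f=np.array([np.cos(yaw),np.sin(yaw),0]);l=np.array([-f[1],f[0],0]);c=np.array([cx,cy,zc])
    return np.array([c+f*a*T/2+l*b*.075+np.array([0,0,e*.037]) for a in(-1,1) for b in(-1,1) for e in(-1,1)])
def res(p):
    V=box(p);r=[]
    for cam,ob in((d,side),(s,sc)):
        P=np.array([proj(cam,v) for v in V])
        for k,o in ob.items():
            i=np.argmax(P@np.array(k)); r+=list(P[i]-(np.array(o)-.45))
    return np.array(r)
for x0 in ([.566,.22,np.radians(71),.17],[.57,.22,np.radians(75),.17],[.56,.22,np.radians(67),.17]):
    q=least_squares(res,x0,method='lm',diff_step=1e-4) ;print(q.x,np.degrees(q.x[2]),q.cost)
print(q.fun.reshape(-1,2))
p=q.x;f=np.array([np.cos(p[2]),np.sin(p[2])]);r=np.array([f[1],-f[0]])
for rear in(0,.006):
    L=p[:2]+r*.055-f*rear;dy=np.radians(30.08);g=np.array([np.cos(dy),np.sin(dy)])
    for A in ([.7138,-.0336],[.7183,-.0331]):
        k=np.linalg.solve(np.c_[-f,-g*-1],np.array(A)-L)  # L - s f = A + t*g
        print('lens',L,'s',k[0],'cross',L-k[0]*f, 'angle',p[2]-dy)
E
python3 fit.py
```

```text
[0.5662 0.2198 1.2203 0.1666] 69.91977491355742 5.082436612795052
[0.5662 0.2198 1.2203 0.1666] 69.91977194822734 5.0824366126151235
[0.5662 0.2198 1.2203 0.1666] 69.91975723521452 5.08243661186647
[[ 0.9005 -1.7138]
 [ 0.9774  0.1027]
 [-0.3051  0.9285]
 [-0.1799  0.0644]
 [-0.3873  0.6172]
 [ 0.9268  0.8759]
 [ 1.4145 -0.5212]
 [-0.1417  0.0981]]
lens [0.6179 0.2009] s 0.39179225015291463 cross [ 0.4833 -0.1671] angle 0.6953349369497264
lens [0.6179 0.2009] s 0.394637480610166 cross [ 0.4824 -0.1698] angle 0.6953349369497264
lens [0.6158 0.1953] s 0.3857922501529147 cross [ 0.4833 -0.1671] angle 0.6953349369497264
lens [0.6158 0.1953] s 0.38863748061016606 cross [ 0.4824 -0.1698] angle 0.6953349369497264
```

{"api": "jog_arm", "payload": {
  "travel": [
    [0, 0, 0.006],
    [-0.001, 0.003, 0.008],
    [-0.003, 0.008, 0.008],
    [-0.004, 0.012, 0.007],
    [-0.004, 0.013, 0.004],
    [-0.005, 0.013, 0.003],
    [-0.005, 0.013, 0.002],
    [-0.004, 0.013, 0],
    [-0.004, 0.013, 0],
    [-0.004, 0.012, 0],
    [-0.003, 0.009, 0],
    [-0.002, 0.005, 0],
    [0, 0.002, 0],
    [0, 0, 0],
    [0, 0, 0],
    [0, 0, 0]
  ],
  "dr": [
    [0, 0, 0],
    [0, 0, 0.01],
    [0, 0, 0.025],
    [0, 0, 0.035],
    [0, 0, 0.04],
    [0, 0, 0.04],
    [0, 0, 0.04],
    [0, 0, 0.04],
    [0, 0, 0.04],
    [0, 0, 0.035],
    [0, 0, 0.02],
    [0, 0, 0.012],
    [0, 0, 0.005],
    [0, 0, 0],
    [0, 0, 0],
    [0, 0, 0]
  ]
}}

```text
time_s: 7.38
position: [0.4113, -0.2598, 0.1563]
tool_rot: [[0.639, 0.769, 0.0], [0.769, -0.639, -0.0], [-0.0, 0.0, -1.0]]
ft_force: [-0.3, 0.2, -0.7]
grip_width: 0.0193
```

```bash
python3 - <<'E'
from h import *
for n,t in (('wrist','w4'),('scene','s4'),('side','d4')): snap(n,t)
o=observe();print(o['position'],o['tool_rot'],o['grip_width'],o['ft_force'])
def c(n,x0,y0,s,w,h,o):
    cv2.imwrite(f'pics/{o}.png',cv2.resize(cv2.imread(f'pics/{n}.png')[y0:y0+h,x0:x0+w],None,fx=s,fy=s,interpolation=cv2.INTER_CUBIC))
d=load('s4');e=load('d4')
print(proj(d,(.493,-.161,.185)),proj(e,(.493,-.161,.185)))
c('s4',230,180,4,200,150,'g1');c('d4',200,150,4,200,150,'g2')
E
```

```text
[ 0.41123811 -0.25961963  0.15622688] [[ 6.39178525e-01  7.69058393e-01 -4.45383462e-05]
 [ 7.69058394e-01 -6.39178523e-01  4.74108588e-05]
 [ 7.99376453e-06 -6.45565918e-05 -9.99999998e-01]] 0.019479958224835666 [ 0.05455226 -0.17215442 -1.599083  ]
[295.51330146 248.89293531] [322.52870156 203.50162741]
```

View pics/g1.png

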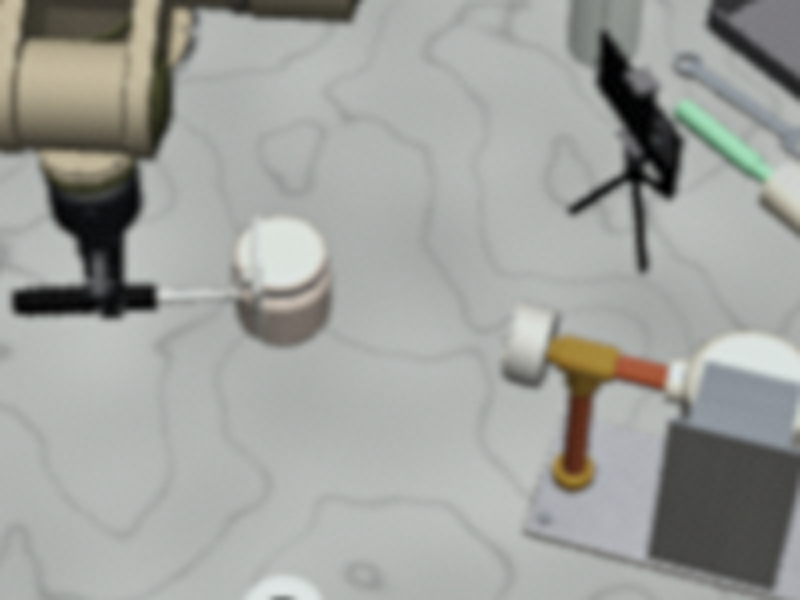

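View pics/g2.png

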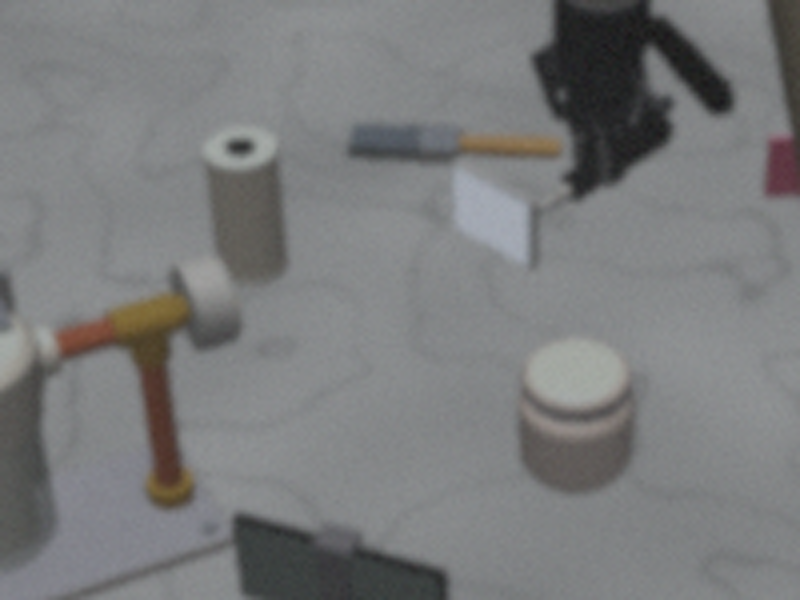

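View pics/w4.png

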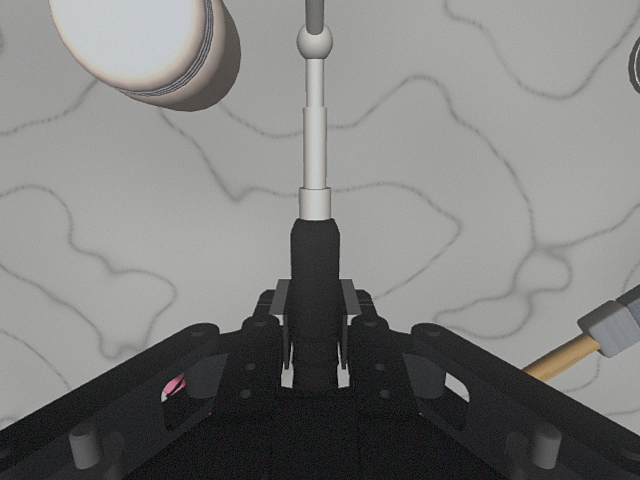

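The glass appears at side (324,204) against a predicted (322.5,203.5), and in the scene at about (294.5,246) against (295.5,249). I overlay the expected head, axes and phone as a final check.

```bash
python3 - <<'E'
from h import *
o=observe();R=o['tool_rot'];x=R[:,0].copy();p=o['position']
g=p+[0,0,.0075];y=np.array([-x[1],x[0],0]);z=np.array([0,0,1.])
G=g+.128*x+.022*z;print('glass',G,np.degrees(np.arctan2(x[1],x[0])))
C=[G+a*.043*y+b*.033*z for a,b in((1,1),(-1,1),(-1,-1),(1,-1))]
dg=np.array([np.cos(np.radians(30.1)),np.sin(np.radians(30.1)),0]);A=np.array([.7138,-.0336,.185])
L=np.array([.617,.1975,.185]);lf=np.array([np.cos(np.radians(70.5)),np.sin(np.radians(70.5)),0])
print('lateral dial',np.cross(dg,G-A)[2],'lens',np.cross(lf,G-L)[2], 'dist lens',-(G-L)@lf)
for n,x0,y0 in(('s4',270,180),('d4',200,170)):
    d=load(n);S=5;i=cv2.resize(cv2.imread(f'pics/{n}.png')[y0:y0+120,x0:x0+160],None,fx=S,fy=S,interpolation=cv2.INTER_CUBIC)
    f=lambda X:tuple(int(v) for v in (proj(d,X)-[x0,y0]+.45)*S)
    for k in range(4): cv2.line(i,f(C[k]),f(C[(k+1)%4]),(0,0,255),1)
    cv2.line(i,f(A),f(A-.27*dg),(255,0,0),1);cv2.line(i,f(L),f(L-.4*lf),(0,160,0),1)
    cv2.imwrite(f'pics/o_{n}.png',i)
E
```

```text
glass [ 0.49305296 -0.16118016  0.18572791] 50.26940858245993
lateral dial 0.00033085730688695025 lens -0.0028922746177192926 dist lens 0.37948116856627867
```

View pics/o_s4.png

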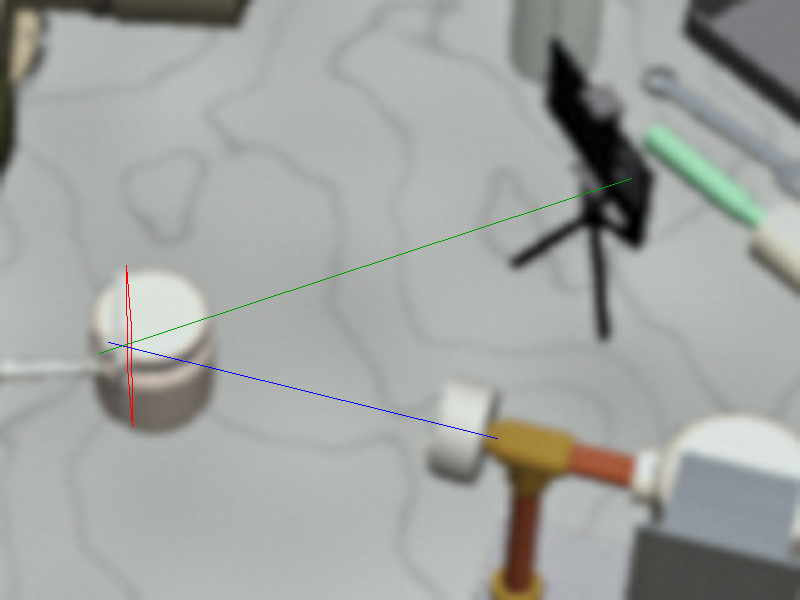

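View pics/o_d4.png

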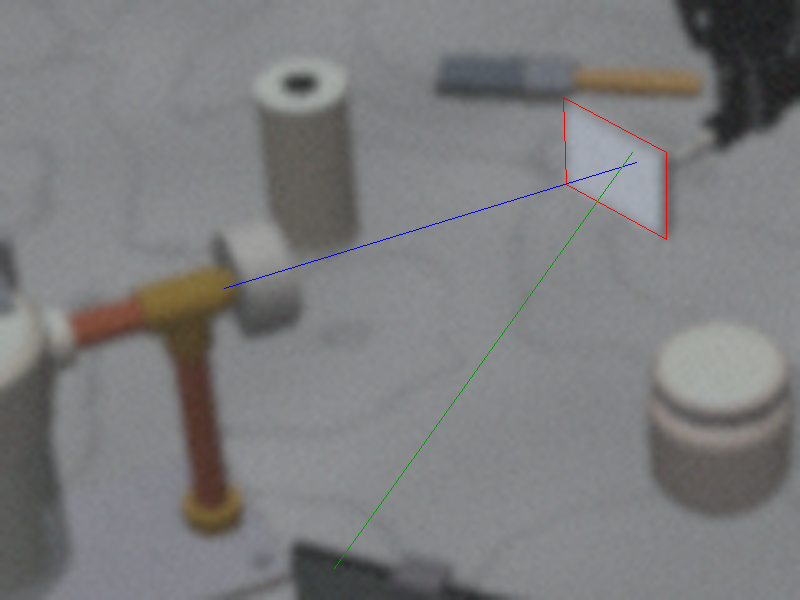

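The overlay matches the head outline in the side view, and both axes cross at the glass. I hold still now.

{"api": "jog_arm", "payload": {
  "travel": [
    [0, 0, 0],
    [0, 0, 0],
    [0, 0, 0],
    [0, 0, 0],
    [0, 0, 0],
    [0, 0, 0],
    [0, 0, 0],
    [0, 0, 0],
    [0, 0, 0],
    [0, 0, 0],
    [0, 0, 0],
    [0, 0, 0],
    [0, 0, 0],
    [0, 0, 0],
    [0, 0, 0],
    [0, 0, 0],
    [0, 0, 0],
    [0, 0, 0],
    [0, 0, 0],
    [0, 0, 0]
  ],
  "dr": [
    [0, 0, 0],
    [0, 0, 0],
    [0, 0, 0],
    [0, 0, 0],
    [0, 0, 0],
    [0, 0, 0],
    [0, 0, 0],
    [0, 0, 0],
    [0, 0, 0],
    [0, 0, 0],
    [0, 0, 0],
    [0, 0, 0],
    [0, 0, 0],
    [0, 0, 0],
    [0, 0, 0],
    [0, 0, 0],
    [0, 0, 0],
    [0, 0, 0],
    [0, 0, 0],
    [0, 0, 0]
  ]
}}

```text
time_s: 9.2
position: [0.4112, -0.2593, 0.1563]
tool_rot: [[0.639, 0.769, 0.0], [0.769, -0.639, -0.0], [-0.0, 0.0, -1.0]]
ft_force: [-0.2, 0.1, -2.1]
grip_width: 0.0196
```

{"api": "jog_arm", "payload": {
  "travel": [
    [0, 0, 0],
    [0, 0, 0],
    [0, 0, 0],
    [0, 0, 0],
    [0, 0, 0],
    [0, 0, 0],
    [0, 0, 0],
    [0, 0, 0],
    [0, 0, 0],
    [0, 0, 0],
    [0, 0, 0],
    [0, 0, 0],
    [0, 0, 0],
    [0, 0, 0],
    [0, 0, 0],
    [0, 0, 0],
    [0, 0, 0],
    [0, 0, 0],
    [0, 0, 0],
    [0, 0, 0]
  ],
  "dr": [
    [0, 0, 0],
    [0, 0, 0],
    [0, 0, 0],
    [0, 0, 0],
    [0, 0, 0],
    [0, 0, 0],
    [0, 0, 0],
    [0, 0, 0],
    [0, 0, 0],
    [0, 0, 0],
    [0, 0, 0],
    [0, 0, 0],
    [0, 0, 0],
    [0, 0, 0],
    [0, 0, 0],
    [0, 0, 0],
    [0, 0, 0],
    [0, 0, 0],
    [0, 0, 0],
    [0, 0, 0]
  ]
}}

```text
time_s: 10.87
position: [0.4112, -0.2593, 0.1563]
tool_rot: [[0.639, 0.769, 0.0], [0.769, -0.639, 0.0], [0.0, -0.0, -1.0]]
ft_force: [0.5, 0.3, -1.5]
grip_width: 0.0192
```

```bash
python3 - <<'E'
from h import *
a=load('w4')['color'].astype(int);b=snap('wrist','w5')['color'].astype(int)
print('rod/grip picture change',abs(a-b)[20:300,285:345].mean(),abs(load('d4')['color'].astype(int)-snap('side','d5')['color'])[170:220,300:345].mean())
o=observe();print(o['position'],o['grip_width'],o['time_s'])
close_job()
E
```

```text
rod/grip picture change 2.7847222222222223 1.8558518518518519
[ 0.41114272 -0.25929721  0.1563077 ] 0.019391727996020538 10.9667
the job is handed in; nothing more can be done
```

I picked up the smaller black mirror by its grip at 28 N and lifted it clear. I then held it still in front of the dial for about 3.3 s and handed the job in at 11 s with it still in the fingers. `close_job()` gives no verdict, so the result is judged only by my own checks.

- **Position:** my estimate puts the glass centre at (0.493, -0.161, 0.186), about 0.3 mm off the dial axis, 3 mm off the lens axis and 1 mm off the 185 mm height.
- **Angle:** the glass is turned to 50.3°, midway between the dial at 30.1° and the lens at about 70.5°, and the overlay on the side picture showed it upright.
- **Steadiness:** during the hold the wrist and side pictures changed only by image noise, and the finger opening stayed at about 19.4 mm.
- **Disagreement:** the phone's direction came out between 69.9° and 70.9° from different fits. The crossing point of the two axes therefore moves by up to about 14 mm. I used a middle value that agrees with the stated 380 mm lens distance.
- **Limits of the scene picture:** the glass stands nearly edge-on there, in front of the white jar, so I checked it less precisely in that view. By eye it sat about 3 px above the prediction.

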